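Latch a belt pack into its charging tray

ROBOT

A 6-joint arm with a two-finger parallel gripper is mounted at the origin on a cart in front of the work surface, level with it; the furniture and walls round the work are solid. World frame = base frame: x ahead of the robot, y to its left, z up, the work surface at z = 0. Lengths are in m, angles in rad, forces in N, time in s.
With the tool pointing down it reaches from about 0.375 to 0.9 m from the base axis. Payload 3.1 kg.
Tool frame: the origin (TCP) lies at the centre of the arm's flange, where the gripper is bolted on; the fingertips stand 173 mm ahead of it and the grasp point (between the pads) lies 155 mm ahead of it; z points along the fingers, y is the line along which they close (so a half turn about z gives the same grasp; the last joint's range is limited). The gripper opens to 85 mm and grips with 20 to 120 N. Pads are 22 mm wide; open, the fingers measure 114 mm over their backs; the gripper's body (76 mm by 85 mm) begins 54 mm behind the grasp point. The pads swing forward as they close: fully open they stand 13 mm farther back than shut.
Start: joints at [-1.492, 0.527, 1.433, -0, 1.181, -0.178], TCP at [0.159, -0.604, 0.405] pointing down, gripper open.
Joint ranges: [-3.08, 3.08], [-0.75, 2.2], [0.22, 2.44], [-1.43, 4.57], [0, 2.65], [-2.85, 2.85]. Speed limits (rad/s): [2.79, 2.79, 3.14, 3.14, 3.14, 3.14].

INTERFACE

Orientations are given as a unit quaternion [x, y, z, w].
In Python, from station import * gives the robot as it stands.
- The arm moves only by the shell command python3 -m jog 'ROWS' [OPENING] [FORCE]. ROWS is a JSON object of lists of equal length, an entry for each row: "linear": the shift along the world's x, y, z in mm, a list of three; "turn": the turn about the world's z in units of 5 degrees (1.0 is 5 degrees). A call has 1 to 12 rows; each row shifts and turns the commanded pose from where the row before left it; what a row does not reach is not made up. A row lasts 1/8 s, in which the tool goes at most 62.5 mm and 10.7 degrees, less where a joint would pass 70% of its speed; a pose out of reach is approached as far as the arm can. A call is refused whole if a number of a shift passes 62.5 or a number of a turn 1, either way. A call with a gripper value outside its range is refused whole. OPENING is the opening, from 0 (shut) to 1 (fully open), set as the call begins (- or left out, the last holds). The fingers move at their own pace and stop on an object; FORCE is the grip in N (left out, the last holds). Time passes only in rows, so rows that do not move let the fingers close. It gives the time, the measured TCP pose, the force, the opening and the grip force at its end, in the units of the state.
- sense(): the state, without advancing time (a new reading comes with each control period).
- snapshot(name): name is "scene" or "top" or "wrist"; returns the picture (420x560x3 uint8, red, green, blue); there is no depth.
- get_calibration(name): a dict with "fx", "fy", "cx", "cy" (pixels), "world_to_cam" (4x4, takes a point from world to camera coordinates). Camera axes: x right, y down, z forward; pixel columns grow to the right and rows downward; lengths in m; the calibration is good to about 2 mm. The wrist camera is an equidistant fisheye: a pixel r from the principal point sees the ray r / f radians off the axis. A picture is of the moment at which its call begins: read the wrist's pose just before it. get_calibration takes no time and is no camera call; for the wrist camera it gives the pose at the moment of the call.
- sign_off(): hands the job in; it is judged then, once.
The state is a dict: "t": time; "q": joint angles; "qd": joint speeds; "tau": joint torques, N m; "tcp_pos": TCP position; "tool_rot": TCP orientation; "force": force on the tool from outside, world axes, zero at the start; "ft_torque": the same for the moment, N m; "finger_gap": opening from 0.0 (shut) to 1.0 (fully open); "gripper_force": force on a finger pad.
Only numpy, scipy, OpenCV 4.12 (cv2) and the standard library are available. Lean on these libraries where they do the work, as an engineer would, in place of code of your own. Each camera call takes 0.05 s, during which the arm holds its last target. There are 200 camera calls.

TASK

Lay the belt pack with the pink tag face up in the open charging tray, aerial end towards the tray's back wall, setting it down rather than dropping it. Then swing the tray's gate shut and push it, firmly but never with more than 20 N, until its sprung brass tongue rides over the strike bar and snaps in, so that the gate stays latched when you let go. Leave the other things on the case where they are.

Things in the scene. Friction and masses are not known exactly. Their poses are not given: they have to be found in the camera images.
- pack: Black wireless belt pack with a pink tag and pale wire clip on its face, 0.13 to 0.22 kg, lying face up, alone, right of the tray. Its box spans x -79 to +25, y -30 to +30, z 0 to 20 mm (28 over the clip) from the origin on its underside; a thin aerial goes on to x +80. z up when face up. Grasp across the 60 mm width at pack_mid.
- pack_mid (a point): middle of the pack's box, x -27 mm and 10 mm above its underside; x axis towards the aerial
- pack_aerial (a point): tip of the pack's aerial, x +79 mm
- dock: Open-topped charging tray, black floor plate and grey walls, fixed. Origin under its middle on the case top; x from the gate to the back wall, y to the hinge side, z up. Floor 6 mm up; clear inside x -80 to +110, y -70 to +70 mm; walls 6 mm thick, tops 46 mm up.
- gate_pin (a point): hinge pin of the gate on the case top: x -106, y +70 mm in the tray's frame. Beside the gate's free end at tray y -80 mm, stands the grey keeper, 46 mm high, with an upright steel strike bar 5 mm thick and a rubber stop inside the gate. It is screwed through slots and sits up to 10 mm nearer or farther along tray x: no reading tells.
- gate_face (a point): point to push: outer face of the gate (red strip), 115 mm from the pin, 60 mm up, above the keeper. The tongue meets the strike at 0.03 to 0.19 rad; riding over takes up to about 11 N here; then it goes slack for some mm until the rubber stop, where it climbs steeply (13 N there is plenty). Over 20 N counts as ramming.
- gate (a joint): gate angle (rad): 0 = square across the front, grows as it swings outward (tray -x). Starts 0.8 to 1.15; a weak spring (under 1 N) swings it open unless latched. Touch it slowly: a knock counts as force too. Aluminium plate 10 mm thick (5 mm either side of the pin's line), 136 mm from pin to free end, 12 to 75 mm up. Latched it rests between -0.075 and 0.085 according to the keeper.
- tongue (a joint): how far the brass tongue at the gate's free end, halfway up, is pushed into its case (m): 0 = fully out (10 mm showing); it must go in about 5 to 6 mm to pass the strike; sprung outward
- bottle: bystander: white pump bottle, 73 x 67 x 148 mm; origin under its middle
- spare_pack: bystander: another black belt pack without pink tag, lying near the robot, 160 x 60 x 21 mm; origin on its underside
- driver: bystander: red-handled screwdriver, 134 mm long; origin on its underside
- cell: bystander: dark blue battery cell, 50 x 15 mm; origin on its underside
- clip: bystander: small black microphone clip, 31 x 12 x 16 mm; origin on its underside
There are look-alikes about, which are no part of the job. What is shaped like the pack but turquoise is not meant.

How it is judged:
By the outcome, as a careful person would: the job done as asked, in the order asked, and still so for the second after the job is handed in, with the robot touching nothing.
It also fails if it takes over 59 s, if anything falls off the work surface, if the arm or the gripper's body presses on something with over 40 N, if the wrist force passes 120 N, or if a joint passes its speed limit or range.

## Working session

There is one attempt and no reset: what is moved stays moved. The work goes in short steps, Python scripts to look and compute and a shell command to move; the robot and the scene stay as the last step left them, time stands still between calls to the robot, and variables do not carry over. Pictures are saved under pics/ and viewed, at most 10 in all, crops included, and the job is handed in when it is done.

```bash
mkdir -p pics; cat > h.py <<'E'
from station import *
import numpy as np, cv2
def save(n,im): cv2.imwrite('pics/'+n+'.png',im[:,:,::-1])
def ray(cal,u,v,name):
    M=np.array(cal["world_to_cam"]);R=M[:3,:3];o=-R.T@M[:3,3]
    x=(u-cal["cx"])/cal["fx"];y=(v-cal["cy"])/cal["fy"]
    if name=="wrist":
        r=np.hypot(x,y);d=np.array([0,0,1.]) if r<1e-9 else np.array([x/r*np.sin(r),y/r*np.sin(r),np.cos(r)])
    else: d=np.array([x,y,1.])
    return o,R.T@d
def on(cal,u,v,z,name):
    o,d=ray(cal,u,v,name);return o+d*(z-o[2])/d[2]
E
python3 - <<'E'
from h import *
a=snapshot("top");b=snapshot("scene");save("top",a);save("scene",b)
np.save("top.npy",a)
for n in("top","scene"):
    c=get_calibration(n);print(n,c)
print(sense())
E
```

```text
top {'fx': 419.65438812847344, 'fy': 419.65438812847344, 'cx': 278.4496390154635, 'cy': 214.2719604651997, 'world_to_cam': array([[-0.00720444, -0.99988145, -0.01360847, -0.01809484],
       [-0.9902979 ,  0.00902266, -0.13866743,  0.55016535],
       [ 0.13877378,  0.01247741, -0.9902455 ,  0.82500498],
       [ 0.        ,  0.        ,  0.        ,  1.        ]])}
scene {'fx': 398.3675895136252, 'fy': 398.3675895136252, 'cx': 279.75773999874605, 'cy': 210.81760321663015, 'world_to_cam': array([[ 0.99904873,  0.04340459,  0.00420507, -0.5584993 ],
       [ 0.02440898, -0.47669225, -0.8787313 ,  0.05438274],
       [-0.03613645,  0.87799803, -0.47729825,  1.09552937],
       [ 0.        ,  0.        ,  0.        ,  1.        ]])}
{'t': 0.1, 'q': array([-1.49146434e+00,  5.28383957e-01,  1.43375250e+00,  7.57524260e-06,
        1.18143508e+00, -1.78500232e-01]), 'qd': array([-0.00083137, -0.00049127, -0.00273217,  0.00081982,  0.00103116,
        0.0001208 ]), 'tau': array([ 6.86657240e-04, -4.43303668e+01, -1.78585821e+01, -3.20696772e-04,
        3.91717636e-03, -1.43508782e-05]), 'tcp_pos': array([ 0.15937038, -0.60402527,  0.40383143]), 'tool_rot': array([ 9.91701520e-01,  1.28557831e-01,  5.25389111e-05, -9.88052414e-04]), 'force': array([ 0.28070165, -0.02161467,  0.42753741]), 'ft_torque': array([-0.01529433, -0.01653762, -0.05238825]), 'gripper_force': 0.0, 'finger_gap': 0.9955361282359545}
```

View pics/top.png

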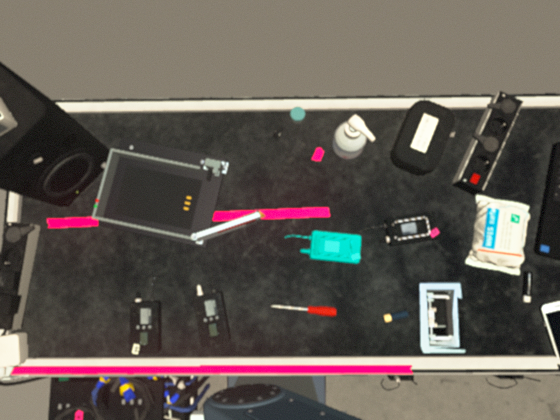

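View pics/scene.png

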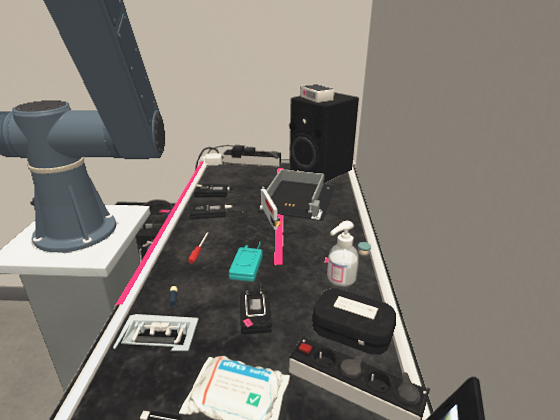

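In the top view, these could be the pack:
- Black with pink tag at (408,229)
- Turquoise at (335,246)
- Black at (210,312)
- Black at (145,320)

Only (408,229) is black with a pink tag and pale wire clip, and it lies alone to the right of the tray. The tray is at about (155,195), the gate runs from (195,237) to (262,214), and the keeper is at (214,167). I'll check this in one enlarged crop.

```bash
python3 - <<'E'
from h import *
a=np.load("top.npy")
p=cv2.resize(a[200:260,350:450],(800,480)[:2] and (500,300),interpolation=cv2.INTER_CUBIC)
d=cv2.resize(a[140:250,85:275],(518,300),interpolation=cv2.INTER_CUBIC)
o=np.zeros((600,520,3),np.uint8);o[:300,:500]=p;o[300:,:518]=d
save("crop",o)
E
```

```text
(no output)
```

View pics/crop.png

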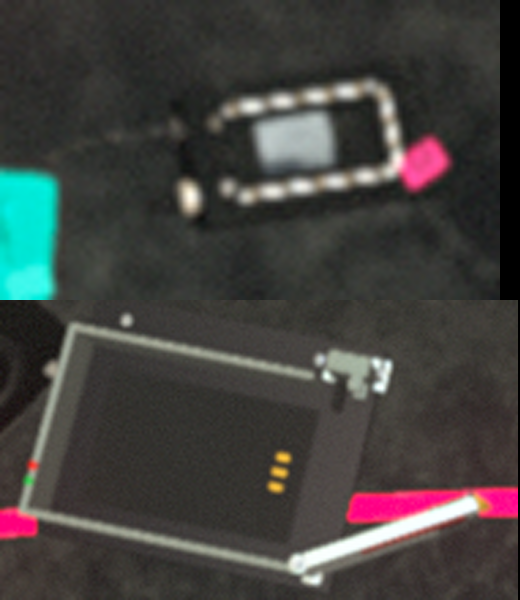

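The crop shows a black pack with a pink tag (425,163) and pale clip, and a thin aerial running left to (50,155). That's the one. In the lower half, the tray's wall corners, hinge pin (298,565) and gate end (475,503) are all clear.

```bash
python3 - <<'E'
from h import *
c=get_calibration("top")
D=lambda x,y:(85+x/2.7263,140+(y-300)/2.727)
P=lambda x,y:(350+x/5,200+y/5)
f=lambda n,uv,z:print(n,np.round(on(c,*uv,z,"top")*1000,1))
f("BR(-y back)",D(73,325),.046);f("BL(+y back)",D(25,512),.046);f("front -y",D(313,377),.046);f("front +y",D(298,567),.046)
f("pin75",D(298,565),.075);f("gate end",D(474,503),.075)
f("keeper",D(350,362),.046)
f("aer base",P(178,128),.01);f("aer tip",P(50,157),.01);f("clip far L",P(230,108),.028);f("clip nearL",P(240,195),.028);f("clip farR",P(380,85),.028);f("clip nearR",P(400,172),.028);f("tag",P(425,163),.02);f("knob",P(190,198),.015)
E
```

```text
BR(-y back) [689.8 325.6  46. ]
BL(+y back) [545.2 354.8  46. ]
front -y [646.9 139.9  46. ]
front +y [502.1 148.3  46. ]
pin75 [501.  142.1  75. ]
gate end [544.9  15.5  75. ]
keeper [658.3 111.8  46. ]
aer base [ 527.8 -248.1   10. ]
aer tip [ 515.9 -193.8   10. ]
clip far L [ 533.9 -265.5   28. ]
clip nearL [ 497.8 -268.    28. ]
clip farR [ 542.9 -327.8   28. ]
clip nearR [ 506.8 -334.    28. ]
tag [ 511.1 -347.3   20. ]
knob [ 497.8 -250.6   15. ]
```

```bash
python3 -m jog '{"linear":[[36,30,-8],[36,30,-8],[36,30,-8],[36,30,-8],[36,30,-8],[36,30,-8],[36,30,-8],[36,30,-8],[36,30,-8],[36,30,-8],[0,0,0],[0,0,0]],"turn":[1,1,1,1,1,1,1,1,1,1,1,1]}' 1 40 && python3 -m jog '{"linear":[[0,0,0],[0,0,0],[0,0,0],[0,0,0],[0,0,0],[0,0,0]],"turn":[1,1,1,1,0.7,0]}'
python3 - <<'E'
from h import *
import pickle
c=get_calibration("wrist");a=snapshot("wrist");pickle.dump((c,a),open("w1.pkl","wb"));save("w1",a)
M=np.array(c["world_to_cam"]);print(c["fx"],c["cx"],c["cy"],-M[:3,:3].T@M[:3,3])
def proj(p):
    q=M[:3,:3]@p+M[:3,3];r=np.hypot(q[0],q[1]);th=np.arctan2(r,q[2]);return c["cx"]+c["fx"]*th*q[0]/r,c["cy"]+c["fy"]*th*q[1]/r
for p in[(.520,-.299,.02),(.5278,-.248,.01),(.516,-.194,.01)]:print(np.round(proj(np.array(p))))
E
```

```text
t: 1.6
tcp_pos: [0.5199, -0.3033, 0.324]
tool_rot: [0.793, 0.609, -0.0, -0.001]
force: [0.6, -0.2, -0.3]
finger_gap: 1.002
gripper_force: 0.0
t: 2.35
tcp_pos: [0.5193, -0.3042, 0.3243]
tool_rot: [0.655, 0.756, -0.0, -0.0]
force: [0.4, 0.1, -0.1]
finger_gap: 1.003
gripper_force: 0.0
325.19226210127806 278.7822602334766 214.5702519288068 [ 0.50836868 -0.22453879  0.29295784]
[280. 198.]
[298. 141.]
[293.  77.]
```

View pics/w1.png

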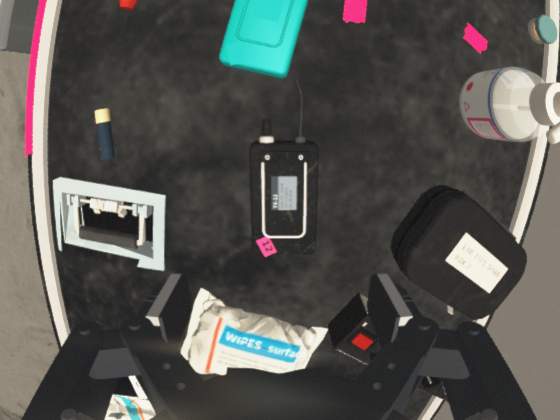

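The wrist view shows the pack's box with corners at about (250,142), (318,142), (316,249) and (251,249). The aerial leaves the top right at (300,137) and ends near (298,80). The nearest obstacles are the power strip at (355,340) and the wipes at (255,335), both clear of the fingers.

```bash
python3 - <<'E'
from h import *
import pickle
c,a=pickle.load(open("w1.pkl","rb"))
g=cv2.cvtColor(a[120:265,225:345],cv2.COLOR_RGB2GRAY);g=cv2.createCLAHE(4,(4,4)).apply(g)
save("w1c",cv2.cvtColor(cv2.resize(g,None,fx=4,fy=4),cv2.COLOR_GRAY2RGB))
for uv in[(250,142),(318,142),(316,249),(251,249),(266,157),(300,157),(303,236),(266,236)]:print(uv,np.round(1000*on(c,*uv,.02 if uv[1] in(142,249) else .028,"wrist"),1))
print(np.round(1000*on(c,298,80,.01,"wrist")))
E
```

```text
(250, 142) [ 487.9 -253.9   20. ]
(318, 142) [ 544.3 -245.6   20. ]
(316, 249) [ 559.8 -342.1   20. ]
(251, 249) [ 500.4 -350.7   20. ]
(266, 157) [ 503.1 -263.6   28. ]
(300, 157) [ 530.6 -259.6   28. ]
(303, 236) [ 544.5 -327.9   28. ]
(266, 236) [ 512.3 -332.5   28. ]
[ 520. -196.   10.]
```

View pics/w1c.png

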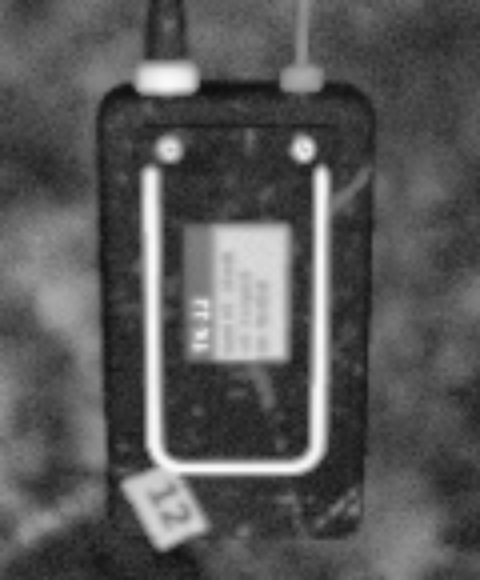

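```bash
python3 -m jog '{"linear":[[3.5,5,-25],[0,0,-30],[0,0,-30],[0,0,-25],[0,0,-20],[0,0,-12],[0,0,-8],[0,0,-4],[0,0,0]],"turn":[0,0,0,0,0,0,0,0,0]}' && python3 -m jog '{"linear":[[0,0,0],[0,0,0],[0,0,0],[0,0,0],[0,0,0],[0,0,0]],"turn":[0,0,0,0,0,0]}' 0.3 40
```

```text
t: 3.52
tcp_pos: [0.523, -0.2994, 0.1709]
tool_rot: [0.654, 0.756, 0.0, 0.0]
force: [0.5, 0.2, 0.5]
finger_gap: 0.998
gripper_force: 0.0
t: 4.28
tcp_pos: [0.5231, -0.2995, 0.1715]
tool_rot: [0.654, 0.756, -0.0, 0.001]
force: [-0.3, 0.4, 5.6]
finger_gap: 0.69
gripper_force: 45.4
```

```bash
python3 -m jog '{"linear":[[0,0,10],[0,0,35],[0,0,50],[0,0,50],[0,0,10],[0,0,0]],"turn":[0,0,0,0,0,0]}' && python3 -m jog '{"linear":[[3,25,0],[6,48,0],[6,48,0],[6,48,0],[6,48,0],[6,48,0],[6,48,0],[6,48,0],[6,48,0],[6,48,0],[6,40,0],[3.5,19,0]],"turn":[-0.3,-0.35,-0.35,-0.35,-0.35,-0.35,-0.35,-0.35,-0.35,-0.35,-0.3,-0.25]}' && python3 -m jog '{"linear":[[0,0,0],[0,0,0]],"turn":[0,0]}'
python3 - <<'E'
from h import *
import pickle
c=get_calibration("wrist");a=snapshot("wrist");pickle.dump((c,a),open("w2.pkl","wb"));save("w2",a)
E
```

```text
t: 5.03
tcp_pos: [0.5226, -0.299, 0.3258]
tool_rot: [0.654, 0.756, -0.0, 0.0]
force: [-0.3, 0.1, -2.0]
finger_gap: 0.692
gripper_force: 44.7
t: 6.52
tcp_pos: [0.5884, 0.2189, 0.3225]
tool_rot: [0.775, 0.632, -0.002, -0.001]
force: [-0.3, -0.1, -1.8]
finger_gap: 0.696
gripper_force: 44.7
t: 6.78
tcp_pos: [0.5888, 0.2159, 0.3239]
tool_rot: [0.776, 0.631, -0.002, -0.001]
force: [0.7, -0.2, -0.5]
finger_gap: 0.691
gripper_force: 44.7
```

View pics/w2.png

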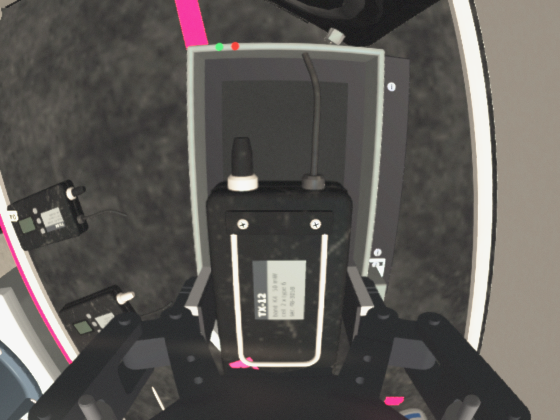

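The wrist view shows the held pack level over the tray, aerial towards the back wall. The back wall's top outer corners are at about (188,47) and (384,50), and the side walls pass (194,190) and (379,190).

```bash
python3 - <<'E'
from h import *
import pickle
c,a=pickle.load(open("w2.pkl","rb"))
for uv in[(188,47),(384,50),(191,190),(381,190)]:print(uv,np.round(1000*on(c,*uv,.046,"wrist"),1))
for uv in[(208,190),(350,187)]:print("pack",np.round(1000*on(c,*uv,.16,"wrist"),1))
E
```

```text
(188, 47) [547.8 359.3  46. ]
(384, 50) [693.5 327.7  46. ]
(191, 190) [523.5 248.8  46. ]
(381, 190) [673.  218.2  46. ]
pack [569.  268.4 160. ]
pack [628.4 257.5 160. ]
```

```bash
python3 -m jog '{"linear":[[4,3,-15],[0,0,-25],[0,0,-30],[0,0,-28],[0,0,-20],[0,0,-12],[0,0,-6],[0,0,-3],[0,0,0],[0,0,0]],"turn":[0,0,0,0,0,0,0,0,0,0]}' && python3 -m jog '{"linear":[[0,0,-2],[0,0,-1],[0,0,0]],"turn":[0,0,0]}'
```

```text
t: 8.07
tcp_pos: [0.5936, 0.2198, 0.1874]
tool_rot: [0.776, 0.631, 0.001, 0.0]
force: [0.2, 0.6, -2.3]
finger_gap: 0.696
gripper_force: 44.7
t: 8.45
tcp_pos: [0.5933, 0.2197, 0.1836]
tool_rot: [0.776, 0.631, -0.0, -0.0]
force: [-0.4, 0.1, -1.3]
finger_gap: 0.692
gripper_force: 44.7
```

```bash
python3 -m jog '{"linear":[[0,0,-1.5],[0,0,-1.5],[0,0,-1],[0,0,0]],"turn":[0,0,0,0]}' && python3 -m jog '{"linear":[[0,0,-1],[0,0,-0.5],[0,0,0]],"turn":[0,0,0]}'
```

```text
t: 8.95
tcp_pos: [0.5933, 0.2197, 0.1796]
tool_rot: [0.776, 0.631, -0.0, -0.0]
force: [-0.1, 0.5, -1.3]
finger_gap: 0.693
gripper_force: 44.7
t: 9.32
tcp_pos: [0.5933, 0.2197, 0.1781]
tool_rot: [0.776, 0.631, -0.0, -0.0]
force: [0.1, -0.3, -1.6]
finger_gap: 0.692
gripper_force: 44.7
```

```bash
python3 -m jog '{"linear":[[0,0,-1],[0,0,-0.5],[0,0,0]],"turn":[0,0,0]}'
```

```text
t: 9.7
tcp_pos: [0.5934, 0.2197, 0.1775]
tool_rot: [0.776, 0.631, 0.0, 0.0]
force: [-1.0, -0.9, 5.5]
finger_gap: 0.694
gripper_force: 45.5
```

```bash
python3 -m jog '{"linear":[[0,0,0],[0,0,0],[0,0,0],[0,0,0]],"turn":[0,0,0,0]}' 1 && python3 -m jog '{"linear":[[0,0,8],[0,0,25],[0,0,40],[0,0,45],[0,0,25],[0,0,0],[0,0,0]],"turn":[0,0,0,0,0,0,0]}'
python3 - <<'E'
from h import *
import pickle
c=get_calibration("wrist");a=snapshot("wrist");pickle.dump((c,a),open("w3.pkl","wb"));save("w3",a)
E
```

```text
t: 10.2
tcp_pos: [0.5934, 0.2197, 0.1765]
tool_rot: [0.776, 0.631, -0.0, -0.0]
force: [-0.5, -0.5, -0.1]
finger_gap: 0.999
gripper_force: 0.0
t: 11.08
tcp_pos: [0.5928, 0.2196, 0.319]
tool_rot: [0.776, 0.631, -0.001, -0.0]
force: [-0.4, -0.4, -0.0]
finger_gap: 0.996
gripper_force: 0.0
```

View pics/w3.png

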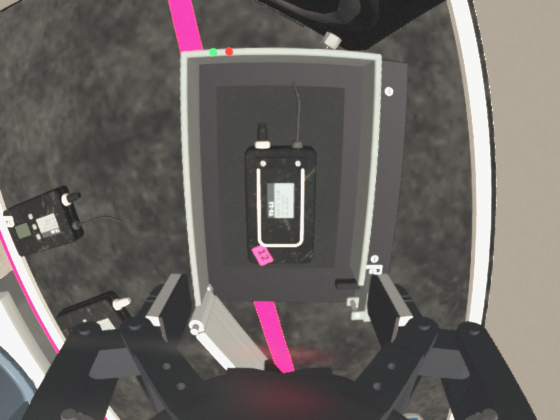

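The pack lies face up in the tray, box from (246,147) to (314,263), aerial towards the back wall. The hinge pin top shows at (196,327).

```bash
python3 - <<'E'
from h import *
import pickle
c,a=pickle.load(open("w3.pkl","rb"))
for uv,z in[((196,327),.075),((182,54),.046),((381,57),.046),((199,303),.046),((363,283),.046)]:print(uv,np.round(1000*on(c,*uv,z,"wrist"),1))
E
python3 -m jog '{"linear":[[-7.5,-17,0],[-7.5,-17,0],[-7.5,-17,0],[-7.5,-17,0],[-7.5,-17,0],[-7.5,-17,0],[-7.5,-17,0],[-7.5,-17,0],[-7.5,-17,0],[-7.5,-17,0],[-7.5,-17,0],[-7.5,-14,0]],"turn":[-1,-1,-1,-1,-1,-1,-1,-1,-1,-1,-1,-1]}' 0
```

```text
(196, 327) [507.1 146.1  75. ]
(182, 54) [548. 358.  46.]
(381, 57) [693.  325.9  46. ]
(199, 303) [505.2 151.8  46. ]
(363, 283) [652.6 143.1  46. ]
t: 12.62
tcp_pos: [0.5027, 0.0181, 0.3183]
tool_rot: [0.988, 0.157, -0.002, -0.001]
force: [0.1, -0.5, -0.3]
finger_gap: 0.002
gripper_force: 0.0
```

```bash
python3 -m jog '{"linear":[[0,0,-25],[0,0,-30],[0,0,-22],[0,0,-10],[0,0,-3],[0,0,0]],"turn":[0,0,0,0,0,0]}'
python3 - <<'E'
from h import *
s=sense();print(s["force"])
pv=None
for th in np.arange(1.1,-0.11,-0.0873):
    f=np.radians(-11.6)-th
    p=np.array([505,142])+115*np.array([np.cos(f),np.sin(f)])+16*np.array([np.sin(f),-np.cos(f)])
    print(round(th,3),np.round(p,1),None if pv is None else np.round(p-pv,1));pv=p
a=snapshot("top");save("top2",cv2.resize(a[130:290,120:320],(800,600),interpolation=cv2.INTER_CUBIC)[:, :])
E
```

```text
t: 13.38
tcp_pos: [0.5035, 0.0187, 0.2298]
tool_rot: [0.987, 0.159, 0.0, 0.0]
force: [-0.2, -0.3, -0.7]
finger_gap: -0.0
gripper_force: 0.0
[-0.21509145 -0.33713195 -0.72161504]
1.1 [520.1  26.9] None
1.013 [530.   28.6] [10.   1.8]
0.925 [539.8  31.2] [9.8 2.6]
0.838 [549.4  34.7] [9.5 3.5]
0.751 [558.5  39. ] [9.2 4.3]
0.664 [567.3  44. ] [8.8 5.1]
0.576 [575.6  49.8] [8.3 5.8]
0.489 [583.4  56.4] [7.8 6.5]
0.402 [590.6  63.5] [7.2 7.2]
0.314 [597.1  71.3] [6.5 7.8]
0.227 [602.9  79.6] [5.8 8.3]
0.14 [608.   88.3] [5.1 8.8]
0.052 [612.3  97.5] [4.3 9.2]
-0.035 [615.7 107. ] [3.5 9.5]
```

View pics/top2.png

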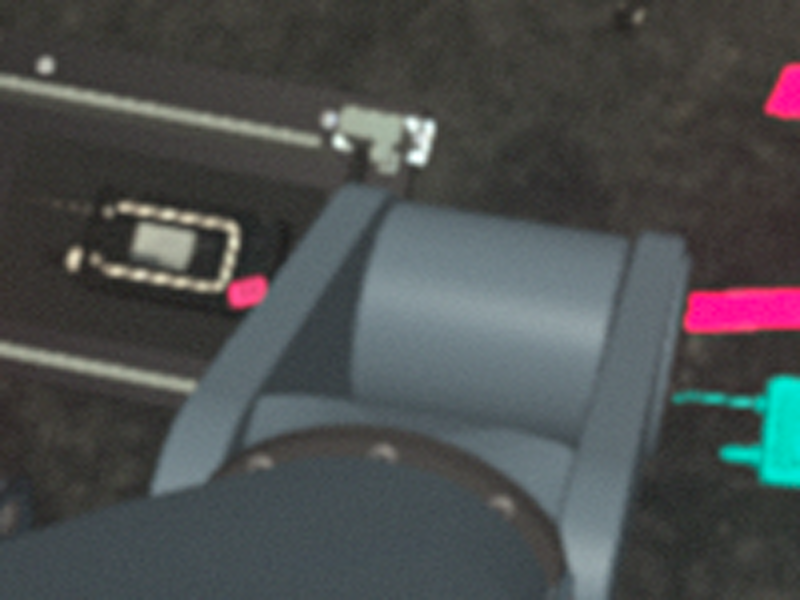

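The top view shows the arm hiding the gate, with the pack in the tray and the keeper at (380,135). I'll go on slowly and watch the force.

```bash
python3 -m jog '{"linear":[[2,0.8,0],[2,0.8,0],[2,0.8,0],[2,0.8,0],[2,0.8,0],[2,0.8,0],[2,0.8,0],[2,0.8,0],[2,0.8,0],[2,0.8,0],[2,0.6,0],[2,0.6,0]],"turn":[0,0,0,0,0,0,0,0,0,0,0,0]}' && python3 -m jog '{"linear":[[3,0.7,0],[3,0.8,0],[3.3,1,0],[3.3,1.1,0],[3.2,1.2,0],[3.2,1.3,0],[3.1,1.4,0],[3.1,1.5,0],[3,1.6,0],[3,1.7,0],[2.9,1.8,0],[2.9,1.9,0]],"turn":[0.3,0.33,0.33,0.33,0.33,0.33,0.33,0.33,0.33,0.33,0.33,0.33]}'
```

```text
t: 14.92
tcp_pos: [0.5274, 0.0279, 0.2297]
tool_rot: [0.987, 0.159, -0.0, -0.0]
force: [0.1, -0.5, 0.5]
finger_gap: -0.001
gripper_force: 0.2
t: 16.42
tcp_pos: [0.5646, 0.044, 0.2297]
tool_rot: [0.945, 0.326, -0.0, 0.0]
force: [0.7, -1.6, -0.4]
finger_gap: -0.001
gripper_force: 0.4
```

```bash
python3 -m jog '{"linear":[[3.3,2.1,0],[3.2,2.2,0],[3.2,2.3,0],[3.1,2.4,0],[3.1,2.6,0],[3,2.7,0],[3,2.8,0],[2.9,2.8,0],[2.8,2.9,0],[2.7,2.9,0],[2.6,3,0],[2.5,3,0]],"turn":[0.4,0.4,0.4,0.4,0.4,0.4,0.4,0.4,0.4,0.4,0.4,0.4]}'
```

```text
t: 17.92
tcp_pos: [0.5997, 0.0759, 0.2296]
tool_rot: [0.857, 0.515, -0.0, -0.0]
force: [-1.0, -0.5, 0.9]
finger_gap: 0.003
gripper_force: 0.5
```

```bash
python3 -m jog '{"linear":[[0.7,0.9,0],[0.7,0.9,0],[0.6,0.9,0],[0.6,0.9,0],[0.6,0.9,0]],"turn":[0.15,0.15,0.15,0.15,0.15]}' && for i in 1; do python3 -m jog '{"linear":[[0.6,0.9,0],[0.6,0.9,0],[0.6,0.9,0]],"turn":[0.1,0.1,0.1]}'; done
```

```text
t: 18.55
tcp_pos: [0.603, 0.0801, 0.2297]
tool_rot: [0.84, 0.543, -0.0, -0.0]
force: [-0.5, -0.7, -0.6]
finger_gap: 0.005
gripper_force: 0.4
t: 18.92
tcp_pos: [0.6048, 0.0829, 0.2297]
tool_rot: [0.833, 0.553, -0.0, -0.0]
force: [-0.5, -0.2, -0.9]
finger_gap: -0.001
gripper_force: 0.4
```

```bash
python3 -m jog '{"linear":[[0.5,0.9,0],[0.5,0.9,0]],"turn":[0.1,0.1]}'; python3 -m jog '{"linear":[[0.5,0.9,0],[0.5,0.9,0]],"turn":[0.1,0.1]}'
```

```text
t: 19.18
tcp_pos: [0.6058, 0.0846, 0.2297]
tool_rot: [0.828, 0.561, 0.0, 0.0]
force: [-0.3, -0.8, 1.0]
finger_gap: -0.0
gripper_force: 0.4
t: 19.42
tcp_pos: [0.6068, 0.0864, 0.2297]
tool_rot: [0.823, 0.568, 0.0, 0.0]
force: [-0.7, -1.1, -0.7]
finger_gap: 0.005
gripper_force: 0.5
```

```bash
for i in 1 2 3; do python3 -m jog '{"linear":[[0.4,0.7,0],[0.4,0.7,0]],"turn":[0.1,0.1]}' | grep -E 'tcp|force: \['; done
```

```text
tcp_pos: [0.6076, 0.0878, 0.2297]
force: [-0.6, -0.4, -0.1]
tcp_pos: [0.6084, 0.0892, 0.2297]
force: [0.0, -0.9, -0.1]
tcp_pos: [0.6092, 0.0906, 0.2297]
force: [-0.7, -0.6, 0.2]
```

```bash
python3 -m jog '{"linear":[[0.4,0.7,0],[0.4,0.7,0]],"turn":[0.1,0.1]}' | grep -E 'tcp|force: \['; python3 -m jog '{"linear":[[0.4,0.7,0],[0.4,0.7,0]],"turn":[0.1,0.1]}' | grep -E 'tcp|force: \['; python3 -m jog '{"linear":[[0.4,0.7,0],[0.4,0.7,0]],"turn":[0.1,0.1]}' | grep -E 'tcp|force: \['
```

```text
tcp_pos: [0.61, 0.092, 0.2297]
force: [-0.6, -1.0, -0.4]
tcp_pos: [0.6107, 0.0934, 0.2297]
force: [-0.7, -0.8, -0.4]
tcp_pos: [0.6114, 0.0946, 0.2297]
force: [-1.9, -3.0, 0.0]
```

The force is rising to about 3.5 N, so the tongue has met the strike. I'll go on in small steps.

```bash
python3 -m jog '{"linear":[[0.3,0.6,0],[0.3,0.6,0]],"turn":[0.05,0.05]}' | grep -E 'tcp|force: \['; python3 -m jog '{"linear":[[0.3,0.6,0]],"turn":[0.05]}' | grep -E 'tcp|force: \['
```

```text
tcp_pos: [0.6118, 0.0952, 0.2297]
force: [-2.8, -5.8, 1.9]
tcp_pos: [0.6121, 0.0957, 0.2297]
force: [-2.3, -6.2, 1.0]
```

```bash
python3 -m jog '{"linear":[[0.3,0.6,0]],"turn":[0.05]}' | grep -E 'tcp|force: \['; python3 -m jog '{"linear":[[0.3,0.6,0]],"turn":[0.05]}' | grep -E 'tcp|force: \['
```

```text
tcp_pos: [0.6123, 0.0962, 0.2297]
force: [-3.4, -6.1, 1.4]
tcp_pos: [0.6126, 0.0968, 0.2297]
force: [-2.8, -6.2, 2.0]
```

```bash
for i in 1 2 3; do python3 -m jog '{"linear":[[0.3,0.6,0]],"turn":[0.05]}' | grep -E 'tcp|force: \['; done
```

```text
tcp_pos: [0.6128, 0.0973, 0.2297]
force: [-2.1, -6.8, 2.2]
tcp_pos: [0.6131, 0.0978, 0.2297]
force: [-4.1, -6.0, 2.1]
tcp_pos: [0.6134, 0.0984, 0.2297]
force: [-3.2, -7.3, 1.6]
```

```bash
for i in 1 2 3 4; do python3 -m jog '{"linear":[[0.3,0.6,0]],"turn":[0.05]}' | grep -E 'tcp|force: \['; done
```

```text
tcp_pos: [0.6136, 0.0989, 0.2297]
force: [-3.6, -6.9, 1.9]
tcp_pos: [0.6139, 0.0998, 0.2297]
force: [-3.2, -3.8, 1.9]
tcp_pos: [0.6143, 0.101, 0.2296]
force: [-2.6, -2.7, -0.4]
tcp_pos: [0.6157, 0.1023, 0.2299]
force: [0.2, 1.0, 0.0]
```

The force has fallen to zero, which suggests the tongue has passed the strike. I'll push on through the slack to the rubber stop.

```bash
for i in 1 2 3 4; do python3 -m jog '{"linear":[[0.2,0.6,0]],"turn":[0.05]}' | grep -E 'tcp|force: \['; done
```

```text
tcp_pos: [0.616, 0.103, 0.2299]
force: [0.6, -0.1, -0.8]
tcp_pos: [0.6161, 0.1034, 0.23]
force: [1.2, -0.2, 0.7]
tcp_pos: [0.6162, 0.1038, 0.2299]
force: [1.0, -1.0, 0.3]
tcp_pos: [0.6162, 0.1043, 0.2298]
force: [-0.6, -0.7, 0.1]
```

```bash
for i in 1 2 3 4; do python3 -m jog '{"linear":[[0.2,0.6,0]],"turn":[0.05]}' | grep -E 'tcp|force: \['; done
```

```text
tcp_pos: [0.6163, 0.105, 0.2298]
force: [0.5, -1.2, 0.1]
tcp_pos: [0.6164, 0.1055, 0.2297]
force: [-0.1, -3.0, 0.2]
tcp_pos: [0.6166, 0.1058, 0.2298]
force: [-0.6, -4.2, 0.6]
tcp_pos: [0.6167, 0.1059, 0.2298]
force: [0.0, -6.0, 1.7]
```

```bash
for i in 1 2; do python3 -m jog '{"linear":[[0.2,0.6,0]],"turn":[0]}' | grep -E 'tcp|force: \['; done
```

```text
tcp_pos: [0.6168, 0.1061, 0.2297]
force: [-1.2, -7.5, 2.6]
tcp_pos: [0.6169, 0.1063, 0.2298]
force: [-1.6, -11.4, 2.0]
```

The force climbs steeply to 11.5 N, so this is the rubber stop. I'll back off, clear the view and check.

```bash
python3 -m jog '{"linear":[[-0.4,-2,0],[-0.8,-4,0],[-2,-10,0],[-4,-20,0],[-3,-15,10],[0,0,30],[0,0,40],[-15,-50,30],[-15,-50,20],[-15,-60,0],[-15,-60,0],[0,-60,0]],"turn":[0,0,0,0,0,0,0,0,0,0,0,0]}' && python3 -m jog '{"linear":[[0,-50,0],[0,-30,0],[0,0,0],[0,0,0]],"turn":[0,0,0,0]}'
python3 - <<'E'
from h import *
a=snapshot("top");save("top3",cv2.resize(a[130:265,75:275],(800,540),interpolation=cv2.INTER_CUBIC))
E
```

```text
t: 25.18
tcp_pos: [0.5451, -0.2254, 0.3607]
tool_rot: [0.766, 0.643, 0.0, -0.0]
force: [0.2, -0.1, 0.4]
finger_gap: -0.003
gripper_force: 0.0
t: 25.68
tcp_pos: [0.5463, -0.3027, 0.3599]
tool_rot: [0.765, 0.644, 0.0, -0.001]
force: [0.4, 0.4, 0.7]
finger_gap: 0.001
gripper_force: 0.0
```

View pics/top3.png

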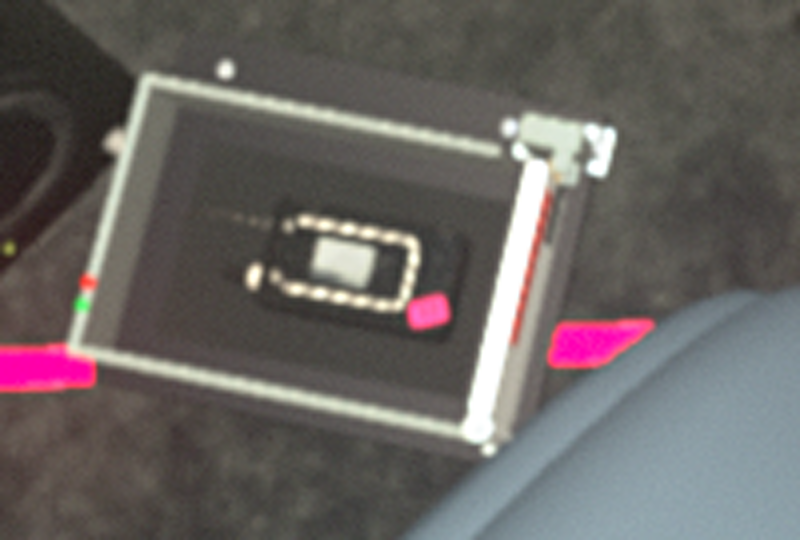

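The picture shows the gate shut across the front, from (480,430) to (535,165), against the keeper more than 1.5 s after I let go. The pack lies face up inside the tray.

```bash
python3 -c "
from station import *
print(sign_off())"
```

```text
the job is handed in; nothing more can be done
None
```

The pink-tagged pack lies face up in the tray with its aerial towards the back wall, and the gate stayed shut after I let go; the highest push I read was about 11.5 N, and I handed the job in at about 26 s.

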